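Hold the spring clip open around the right job card

TASK

Two job cards stand upright, each with a disc in the tray beside it. Take the red spring clip off its rack, squeeze it wide open and hold it gaping over the middle of the top edge of the card whose tray holds the copper disc, with one jaw well down on either side and touching neither face, so that a drawing can be slipped in beside the card. Finish while still holding the clip there squeezed open; never let it bite or knock either card, and leave everything else where it is.

Things in the scene. Friction and masses are not known exactly. Their poses are not given: they have to be found in the camera images.
- clip: Red spring clip like a large clothes peg: two mirrored levers on a steel pin, 70 g. Origin on the pin's axis, mid width; this body is the +x lever, z from jaws to handles, y along the pin. Handles, 36 mm wide, run 48 mm up from the pin: a V 22 mm wide outside at the pin, 52 mm at the top; parallel, 23 mm outside, when fully squeezed. Parked upright, handles up, pin 90 mm above the table.
- clip_gape (a joint): Angle between the clip's levers, rad: 0 with the lips 3 mm apart (biting fin or card), 0.6 fully squeezed (hard stop), lower lip edges 29 mm apart (0.4: 20 mm); each lever then leans 0.3 off the clip's midplane. Squeezing the handles 30 mm above the pin takes 6 N at first, 10 N fully open; let go, it snaps shut.
- lip_a (a point): Lower inner edge, mid width, of the lip of the clip's +x lever, 45 mm below the pin. Lips are black rubber, 10 mm high, 5 mm thick, 40 mm wide.
- lip_b (a point): The same point on the other lever's lip.
- rack: Clip rack, fixed: dark wooden foot 70 x 130 x 20 mm with an upright steel fin, 3 mm thick, 110 mm long along the rack's y axis, top edge 65 mm above the table. Origin: centre of the underside, below the fin. The clip bites the fin, pin parallel to it, up to 20 mm from its middle, lips reaching 20 mm below its top.
- stand_a: Job card stand A, fixed; both look alike. Green foot 125 x 130 x 10 mm holding upright a stiff white card, 3 mm thick, 100 mm wide along the stand's y, between green cheeks up to z = 32 mm. Origin on the table below the card's middle, x square to the card. A black disc tray, 72 mm square, rim at z = 19 mm, is centred 56 mm from the card on its +x side.
- card_a_top (a point): Middle of the top edge of card A (in mid thickness), 130 mm above the table; x square to the card's faces, y along the edge, z up.
- stand_b: Job card stand B, fixed; both look alike. Green foot 125 x 130 x 10 mm holding upright a stiff white card, 3 mm thick, 100 mm wide along the stand's y, between green cheeks up to z = 32 mm. Origin on the table below the card's middle, x square to the card. A black disc tray, 72 mm square, rim at z = 19 mm, is centred 56 mm from the card on its +x side.
- card_b_top (a point): Middle of the top edge of card B (in mid thickness), 130 mm above the table; x square to the card's faces, y along the edge, z up.
- copper_disc: Reddish copper disc, 50 mm diameter, 6 mm thick, 100 g, lying in the tray of one of the two stands. Origin: centre of its underside.
- steel_disc: Silvery steel disc, 50 mm diameter, 6 mm thick, 100 g, lying in the tray of one of the two stands. Origin: centre of its underside.
- jar: Bystander: amber glass jar with white cap, 56 mm diameter, 70 mm tall. Origin under its centre.
- hammer: Bystander: hammer lying along its x axis, 220 mm long.
- brush: Bystander: brush lying along its x axis, 180 mm long.
- pot: Bystander: green plastic pot, 90 mm diameter, 90 mm tall. Origin under its centre.
- collar: Bystander: brass collar, 60 mm outside diameter, 20 mm tall. Origin under its centre.
There are look-alikes about, which are no part of the job. Leave any blue or pink look-alike of the stand_a alone.

How it is judged:
By the outcome, as a careful person would: the job done as asked, in the order asked, and still so for the second after the job is handed in, while the arm keeps its last pose, push and grip.
It also fails if it takes over 35 s, if anything falls off the work surface, if the arm or the gripper's body presses on something with over 40 N, if the wrist force passes 120 N, or if a joint passes its speed limit or range.

ROBOT

A 6-joint arm with a two-finger parallel gripper is mounted at the origin on the work surface. World frame = base frame: x ahead of the robot, y to its left, z up, the work surface at z = 0. Lengths are in mm, angles in rad, forces in N, time in s.
With the tool pointing down it reaches from about 325 to 875 mm from the base axis. Payload 4.4 kg.
Tool frame: the origin (TCP) lies on the centre line of the jaws, within the pads' length; the fingertips stand ahead of it and the grasp point (between the pads) lies 6 mm ahead of it (ctrl.tcp_to_tips is the z of the fingertips in the tool frame, in mm); z points along the fingers, y is the direction in which the jaws open and shut (so a half turn about z gives the same grasp; the last joint's range is limited). The gripper opens to 85 mm and grips with 20 to 120 N. Pads are 22 mm wide; open, the fingers measure 114 mm over their backs; the gripper's body (76 mm by 85 mm) begins 54 mm behind the grasp point. The pads swing forward as they close: fully open they stand 13 mm farther back than shut.
Start: joints at [-1.454, 0.207, 1.542, -0, 1.393, -0.15], TCP at [152.138, -554.51, 256.282] pointing down, gripper open.
Joint ranges: [-2.73, 2.73], [-0.86, 2.22], [0.23, 2.46], [-1.11, 4.25], [0.08, 2.63], [-2.82, 2.82]. Speed limits (rad/s): [2.79, 2.79, 3.14, 3.14, 3.14, 3.14].

INTERFACE

Orientations are given as a 3x3 rotation matrix whose columns are the frame's x, y, z axes.
In Python, from plant import ctrl, sensors, optics gives the robot as it stands. Calls block until the motion is done:
- ctrl.move_ptp(position, orientation): joint-space move of the TCP to a pose.
- ctrl.move_l(position, rot=None, vel=150, threshold=None): straight line of the TCP; rot=None keeps the orientation; vel is the mean speed in mm/s. With threshold (N) it stops when the force on the tool has changed by that much, and returns True; else False.
- ctrl.set_joints(angles): joint-space move.
- ctrl.gripper_to(opening, force=None): finger opening in mm; force is the grip in N (None keeps the last); returns when the fingers have stopped.
- ctrl.hold(seconds).
- ctrl.solve_ik(position, orientation): joint angles nearest the present ones, or None.
- sensors.read_state(): the state.
- optics.grab_frame(name): name is "scene" or "top" or "wrist"; returns (picture, depth): 400x640x3 uint8, red, green, blue; 400x640 float32, mm along the optical axis (not along the pixel's ray), 0 where there is no reading.
- optics.camera_params(name): a dict with "mtx" (3x3 intrinsics, pixels), "R" (3x3) and "t" (3): a world point X has camera coordinates R X + t; the wrist camera has in their place "T_tool_cam" (4x4, takes a point from camera to tool coordinates, whose origin is the TCP and whose axes are the flange's). Camera axes: x right, y down, z forward; pixel columns grow to the right and rows downward; lengths in mm; the calibration is good to about 2 mm. The wrist camera is an equidistant fisheye: a pixel r from the principal point sees the ray r / f radians off the axis. A picture is of the moment at which its call begins: read the wrist's pose just before it. camera_params takes no time and is no camera call.
A pose or a line that the arm cannot do raises ctrl.MotionError and nothing moves.
- ctrl.finish_job(): hands the job in, once; it reports no verdict.
The state is a dict: "t": time; "q": joint angles; "qvel": joint speeds; "tau": joint torques, N m; "eef_pos": TCP position; "eef_rot": TCP orientation; "force": force on the tool from outside, world axes, zero at the start; "wrist_torque": the same for the moment, N m; "grip_width": finger opening in mm.
Only numpy, scipy, OpenCV 4.12 (cv2) and the standard library are available. Lean on these libraries where they do the work, as an engineer would, in place of code of your own. Each camera call takes 0.05 s, during which the arm holds its last target.

## Working session

There is one attempt and no reset: what is moved stays moved. The work goes in short steps, each a Python script; the robot and the scene stay as the last script left them, time stands still between calls to the robot, and variables do not carry over. Pictures are saved under pics/ and viewed, and the job is handed in when it is done.

```bash
ls; mkdir -p pics; python3 - <<'E'
from plant import ctrl, sensors, optics
import cv2,numpy as np
for n in ("scene","top"):
    p,d=optics.grab_frame(n)
    cv2.imwrite(f"pics/{n}0.png",p[:,:,::-1]); np.save(f"{n}0.npy",d)
    c=optics.camera_params(n); print(n,{k:np.round(v,3).tolist() for k,v in c.items()})
s=sensors.read_state(); print(s['t'],s['grip_width'],np.round(s['eef_rot'],3).tolist(),ctrl.tcp_to_tips)
E
```

```text
pics
scene {'mtx': [[367.744, 0.0, 320.518], [0.0, 367.744, 194.606], [0.0, 0.0, 1.0]], 'R': [[0.03, 1.0, -0.007], [0.877, -0.03, -0.48], [-0.48, 0.008, -0.877]], 't': [-16.646, -373.593, 1304.814]}
top {'mtx': [[478.384, 0.0, 318.543], [0.0, 478.384, 197.836], [0.0, 0.0, 1.0]], 'R': [[0.028, -1.0, 0.01], [-0.983, -0.029, -0.181], [0.181, -0.005, -0.983]], 't': [-2.177, 500.589, 1609.16]}
0.1 85.32388779322193 [[0.964, 0.265, -0.0], [0.265, -0.964, 0.002], [0.0, -0.002, -1.0]] 25.0
```

View pics/scene0.png

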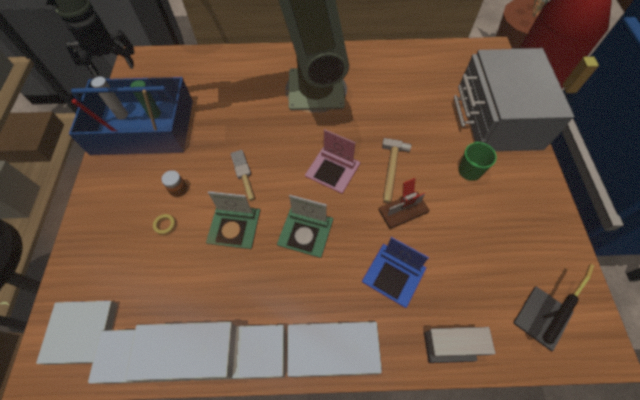

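View pics/top0.png

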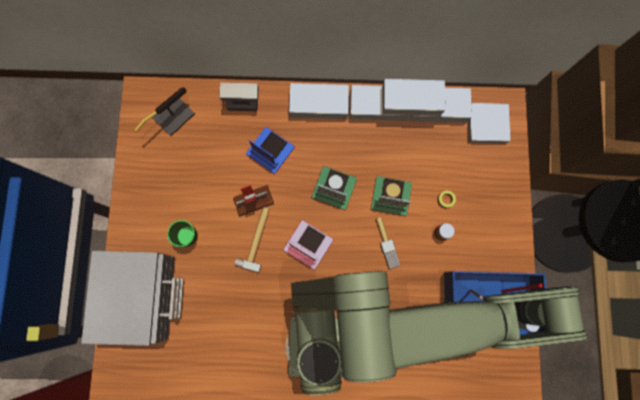

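```bash
python3 - <<'E'
import cv2,numpy as np
s=cv2.imread("pics/scene0.png"); t=cv2.imread("pics/top0.png")
def c(i,x,y,w,h,k): return cv2.resize(i[y:y+h,x:x+w],None,fx=k,fy=k,interpolation=cv2.INTER_CUBIC)
cv2.imwrite("pics/c1.png",np.vstack([np.hstack([c(s,200,180,70,75,5),c(s,370,165,70,75,5)]),]))
cv2.imwrite("pics/c2.png",np.hstack([c(t,360,160,60,60,6),c(t,225,170,60,60,6)]))
E
```

```text
(no output)
```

View pics/c1.png

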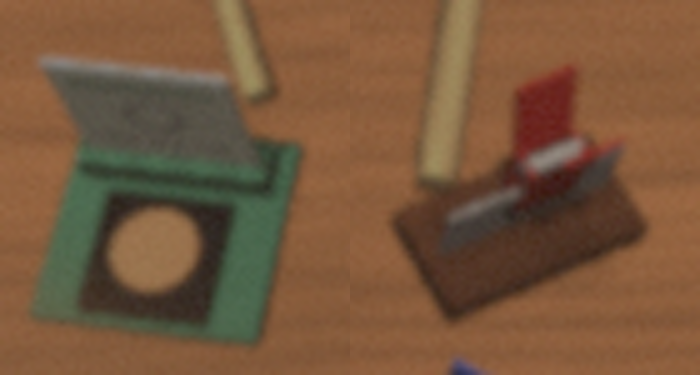

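View pics/c2.png

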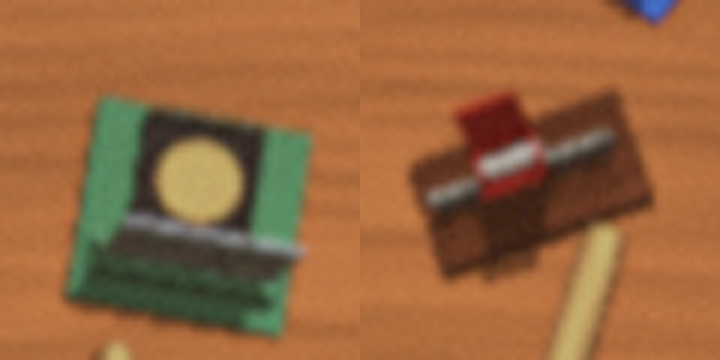

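```bash
cat > h.py <<'E'
from plant import ctrl, sensors, optics
import cv2,numpy as np
def ray(n,uv):
    c=optics.camera_params(n);d=c['R'].T@np.linalg.inv(c['mtx'])@np.array([uv[0],uv[1],1.]);return -c['R'].T@c['t'],d
def onz(n,uv,z):
    o,d=ray(n,uv);return o+d*(z-o[2])/d[2]
def proj(n,X):
    c=optics.camera_params(n);p=c['mtx']@(c['R']@np.asarray(X,float)+c['t']);return p[:2]/p[2]
def wparams(st):
    T=optics.camera_params('wrist');return T
def wray(uv,st):
    c=optics.camera_params('wrist');K=c['mtx'];T=c['T_tool_cam']
    v=np.array([(uv[0]-K[0,2]),(uv[1]-K[1,2])]);r=np.hypot(*v);th=r/K[0,0]
    d=np.array([*(np.sin(th)*v/max(r,1e-9)),np.cos(th)])
    R=st['eef_rot'];return R@T[:3,3]+st['eef_pos'],R@T[:3,:3]@d
def wonz(uv,st,z):
    o,d=wray(uv,st);return o+d*(z-o[2])/d[2]
def wproj(X,st):
    c=optics.camera_params('wrist');K=c['mtx'];T=c['T_tool_cam']
    p=np.asarray(st['eef_rot']).T@(np.asarray(X,float)-st['eef_pos']);p=T[:3,:3].T@(p-T[:3,3])
    th=np.arctan2(np.hypot(p[0],p[1]),p[2]);a=np.arctan2(p[1],p[0])
    return K[:2,2]+K[0,0]*th*np.array([np.cos(a),np.sin(a)])
def down(yaw): # tool y along (cos yaw, sin yaw), z down
    y=np.array([np.cos(yaw),np.sin(yaw),0]);z=np.array([0,0,-1.]);return np.c_[np.cross(y,z),y,z]
def snap(name):
    st=sensors.read_state();p,d=optics.grab_frame('wrist');cv2.imwrite(f'pics/{name}.png',p[:,:,::-1]);
    np.savez(f'{name}.npz',p=p,d=d,eef_pos=st['eef_pos'],eef_rot=st['eef_rot']);return st,p,d
E
python3 - <<'E'
from h import *
def seg(n,a,b,z):
    A=onz(n,a,z);B=onz(n,b,z);print(n,A.round(1),B.round(1),'mid',((A+B)/2).round(1),'len',np.linalg.norm(B-A).round(1),'ang',np.arctan2(*(B-A)[1::-1]).round(3))
seg('scene',(208.4,192),(245,195.6),130)
seg('top',(381.3,195.8),(410.3,201.7),130)
seg('top',(236.7,203),(267,192.8),65)
seg('scene',(389.4,209),(423.6,195),65)
print({k:np.round(v,3).tolist() for k,v in optics.camera_params('wrist').items()})
# pin
print(onz('top',(225+147/6,170+160/6),94), onz('scene',(370+205/5,165+155/5),94))
E
```

```text
scene [ 479.4 -289.3  130. ] [ 493.4 -193.1  130. ] mid [ 486.4 -241.2  130. ] len 97.2 ang 1.427
top [ 497.8 -193.4  130. ] [ 480.9 -288.8  130. ] mid [ 489.4 -241.1  130. ] len 96.8 ang -1.746
top [470.8 290.4  65. ] [509.2 189.   65. ] mid [490.  239.7  65. ] len 108.4 ang -1.208
scene [512.8 189.6  65. ] [472.7 289.8  65. ] mid [492.7 239.7  65. ] len 107.9 ang 1.951
{'mtx': [[309.707, 0.0, 314.064], [0.0, 309.707, 201.467], [0.0, 0.0, 1.0]], 'T_tool_cam': [[-0.0, -0.96, -0.28, 71.332], [1.0, -0.0, -0.0, -0.541], [0.0, -0.28, 0.96, -117.462], [0.0, 0.0, 0.0, 1.0]]}
[488.67061832 243.97550733  94.        ] [490.07140587 245.99270313  94.        ]
```

Candidates:
- **Clip:** the only clip-like red thing on a rack is at scene (408,188) / top (250,192). The red tool in the blue box at scene (95,120) doesn't match the description.
- **Card:** the green stand with the copper disc is at scene (231,230) / top (393,190). I rejected the green stand with the steel disc at scene (303,236), and the blue (395,272) and pink (332,165) look-alikes.

The crops confirm both choices: the orange disc is in the left stand, and the clip is biting the fin. Next I move above the clip.

```bash
python3 - <<'E'
from h import *
for nm,p,ys in (('clip',[489.5,245,114],(0.37,0.37-np.pi)),('card',[488,-241,180],(-.155,-.155+np.pi))):
    for y in ys:
        q=ctrl.solve_ik(p,down(y));print(nm,y,None if q is None else np.round(q,2))
ctrl.move_ptp([489.5,245,260],down(0.37))
st,p,d=snap('w1');print(st['t'],st['eef_pos'],np.round(st['q'],2))
E
```

```text
clip 0.37 [ 0.31  0.31  1.73 -0.    1.1  -0.06]
clip -2.771592653589793 None
card -0.155 [-0.62  0.22  1.69 -0.    1.23 -0.46]
card 2.9865926535897933 [-0.62  0.22  1.69 -0.    1.23  2.68]
3.1417 [489.87639167 244.32434331 259.98978644] [ 0.3   0.15  1.61 -0.    1.39 -0.06]
```

View pics/w1.png

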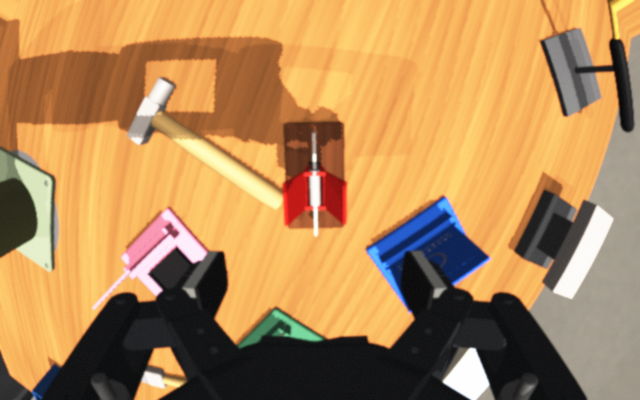

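```bash
python3 - <<'E'
import cv2
i=cv2.imread('pics/w1.png')[115:245,265:365];cv2.imwrite('pics/w1c.png',cv2.resize(i,None,fx=4.5,fy=4.5,interpolation=cv2.INTER_CUBIC))
E
```

```text
(no output)
```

View pics/w1c.png

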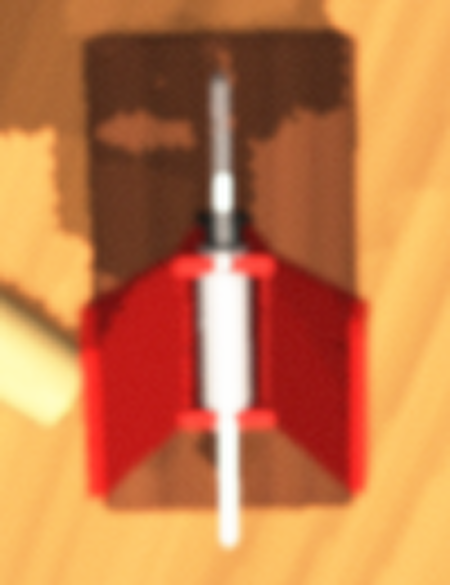

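```bash
python3 - <<'E'
from h import *
f=np.load('w1.npz');st={k:f[k] for k in('eef_pos','eef_rot')}
g=lambda a,z:wonz((a[0]/4.5+265,a[1]/4.5+115),st,z)
def seg(n,a,b,z):
    A=g(a,z);B=g(b,z);print(n,A.round(1),B.round(1),((A+B)/2).round(1),np.linalg.norm(B-A).round(1),np.arctan2(*(B-A)[1::-1]).round(4))
seg('fin',(220,78),(228,545),65)
seg('pin',(224,265),(227,418),96)
seg('hl',(92,305),(92,495),138)
seg('hr',(358,303),(358,492),138)
seg('h',(92,400),(358,398),138)
print(g((225,340),93))
E
```

```text
fin [470.9 293.6  65. ] [512.9 190.2  65. ] [491.9 241.9  65. ] 111.6 -1.1849
pin [484.9 259.8  96. ] [497.4 229.3  96. ] [491.1 244.5  96. ] 33.0 -1.1823
hl [462.6 252.4 138. ] [474.6 218.7 138. ] [468.6 235.6 138. ] 35.8 -1.2286
hr [506.3 269.7 138. ] [520.1 236.9 138. ] [513.2 253.3 138. ] 35.6 -1.1741
h [468.5 235.9 138. ] [513.  253.5 138. ] [490.8 244.7 138. ] 47.9 0.3764
[491.10049478 244.28819859  93.        ]
```

```bash
python3 - <<'E'
from h import *
R=down(0.376)
ctrl.move_l([490.8,244.6,127],R,vel=120)
ctrl.gripper_to(32,force=40)
s=sensors.read_state();print(s['t'],s['grip_width'],s['force'],s['eef_pos'])
ctrl.gripper_to(15,force=40)
s=sensors.read_state();print(s['t'],s['grip_width'],s['force'],s['wrist_torque'],s['eef_pos'])
snap('w2')
E
```

```text
5.0083 32.02887304429476 [ 0.97737927 -0.06065091 -1.04160224] [490.66134613 244.56766046 126.87000155]
5.2583 19.932500544719485 [-0.05739417 -0.23503755 -0.64858553] [ 0.05778774 -0.01158973  0.02177693] [490.78025882 244.56204393 126.93038429]
```

View pics/w2.png

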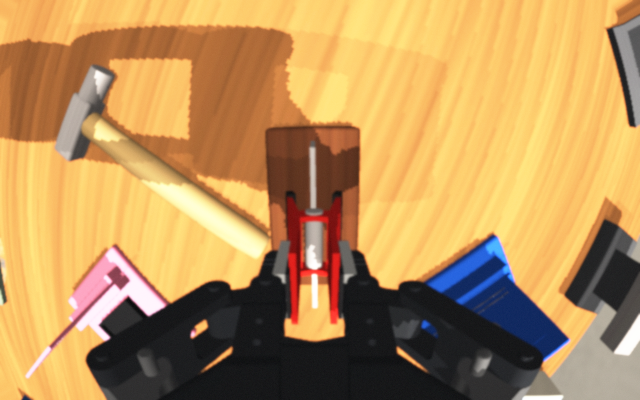

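Handles are parallel at (292..338, 200–320) with the pads on them, and black lips show either side of the fin. The clip is fully squeezed, so I lift.

```bash
python3 - <<'E'
from h import *
ctrl.move_l([490.8,244.6,290],vel=120)
s=sensors.read_state();print(s['t'],s['grip_width'],s['force'])
snap('w3')
p,d=optics.grab_frame('scene');cv2.imwrite('pics/s3.png',cv2.resize(p[60:260,300:500,::-1],None,fx=3,fy=3,interpolation=cv2.INTER_CUBIC))
E
```

```text
6.8167 19.686284662636773 [-0.18824844 -0.56381732 -0.5765891 ]
```

View pics/w3.png

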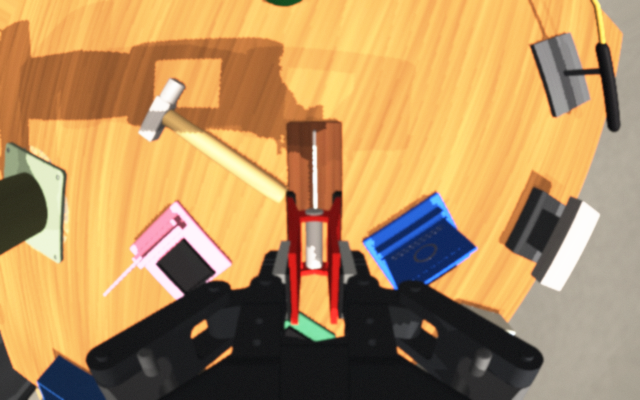

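View pics/s3.png

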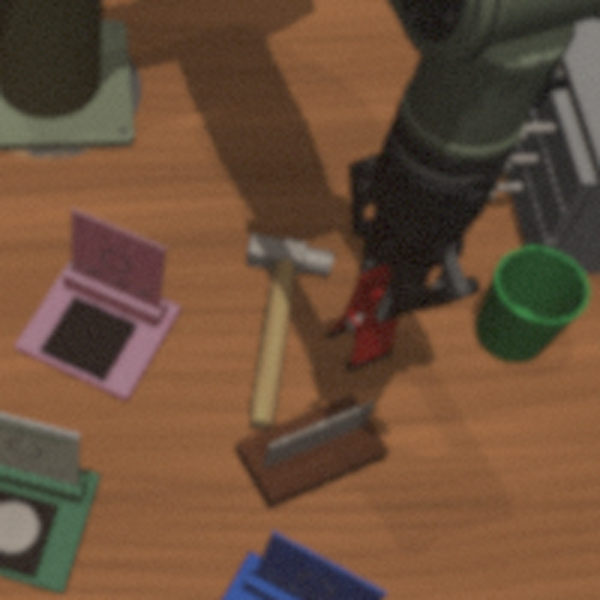

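```bash
python3 - <<'E'
from h import *
f=np.load('w3.npz');p=f['p'];d=f['d']
cv2.imwrite('pics/w3c.png',cv2.resize(p[180:330,260:370,::-1],None,fx=4,fy=4,interpolation=cv2.INTER_CUBIC))
c=optics.camera_params('wrist');K=c['mtx'];T=c['T_tool_cam']
for uv in [(314,220),(314,235),(314,250),(314,262),(290,196),(338,196),(291,199),(337,199),(294,315),(335,315)]:
    v=np.array(uv)-K[:2,2];r=np.hypot(*v);th=r/K[0,0]
    dd=np.array([*(np.sin(th)*v/r),np.cos(th)]);z=d[uv[1],uv[0]];P=dd/dd[2]*z
    print(uv,z,(T[:3,:3]@P+T[:3,3]).round(1),p[uv[1],uv[0]])
E
```

```text
(314, 220) 167.91246 [15.1  0.2 40.9] [209  70  64]
(314, 235) 171.24638 [ 5.9  0.2 41.7] [185 174 166]
(314, 250) 174.31534 [-3.5  0.2 42.2] [223 210 202]
(314, 262) 177.13835 [-11.5   0.2  42.8] [255 254 253]
(290, 196) 202.81453 [ 18.4 -15.6  78.3] [48 28 27]
(338, 196) 203.32195 [18.3 16.  78.7] [53 26 24]
(291, 199) 198.35089 [ 17.7 -14.6  73.4] [107  16  15]
(337, 199) 196.15005 [18.3 14.8 71.3] [111  17  15]
(294, 315) 130.46996 [-13.   -8.6  -6.2] [220  32  28]
(335, 315) 130.89052 [-13.3   9.5  -5.9] [254  60  50]
```

View pics/w3c.png

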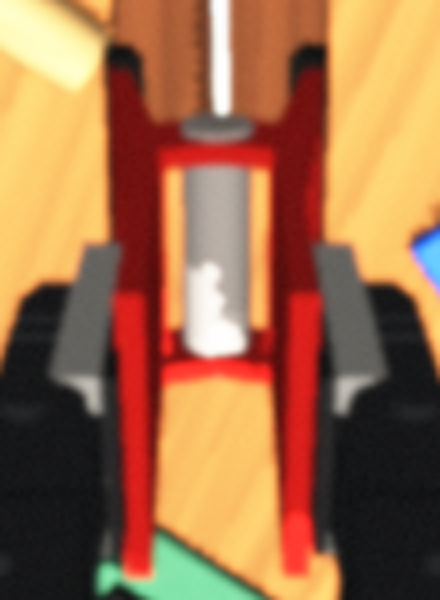

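Pin axis lies about 44–46 mm below the TCP, so the lip bottoms are about 88 mm below it. Lips are symmetric at y ≈ ±16 and the clip is gaping fully. Next I view the copper card from its −y side, at a safe height.

```bash
python3 - <<'E'
from h import *
ctrl.move_ptp([470,-361,290],down(-0.155))
st,p,d=snap('w4');print(st['t'],st['eef_pos'],st['grip_width'])
for X in ([497.8,-193.4,130],[481,-289,130]): print(wproj(X,st))
E
```

```text
9.0833 [ 470.59182085 -360.06314982  290.05445366] 19.532368750130725
[315.7062902    9.44986058]
[313.4791917  113.60904352]
```

View pics/w4.png

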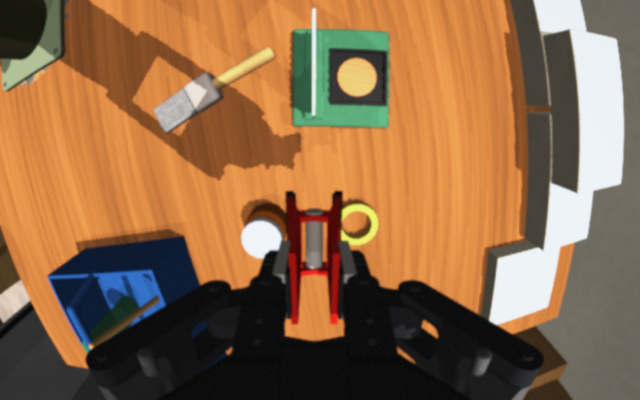

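Copper disc is at (357,77). The card's top edge is the white line from (314,9) to (314,116), right next to that disc.

```bash
python3 - <<'E'
from h import *
f=np.load('w4.npz');st={k:f[k] for k in('eef_pos','eef_rot')};p=f['p']
sub=p[0:125,300:330].astype(int);m=(sub.min(2)>190)
ys,xs=np.nonzero(m);print(ys.min(),ys.max(),[(y,round(300+xs[ys==y].mean(),1),(ys==y).sum()) for y in range(ys.min(),ys.max()+1,10)])
def mid(y): 
    k=np.abs(ys-y)<=4;return 300+xs[k].mean()
y0,y1=ys.min(),ys.max()
A=wonz((mid(y0+4),y0),st,130);B=wonz((mid(y1-4),y1+1),st,130)
print(A,B,(A+B)/2,np.linalg.norm(A-B),np.arctan2(*(A-B)[1::-1])-np.pi/2)
P=np.array([wonz((mid(y),y),st,130) for y in range(y0+5,y1-4,5)])
k=np.polyfit(P[:,1],P[:,0],1);print('yaw',-np.arctan(k[0]))
# clip tool-frame x of cheeks
R=st['eef_rot']
for uv in ((315,216),(315,275)):
    print((R.T@(wonz(uv,st,st['eef_pos'][2]-41)-st['eef_pos'])).round(1))
cv2.imwrite('pics/w4c.png',cv2.resize(p[0:130,285:395,::-1],None,fx=4.5,fy=4.5,interpolation=cv2.INTER_CUBIC))
E
```

```text
9 114 [(9, np.float64(314.0), np.int64(3)), (19, np.float64(313.5), np.int64(4)), (29, np.float64(313.5), np.int64(4)), (39, np.float64(313.5), np.int64(4)), (49, np.float64(313.5), np.int64(4)), (59, np.float64(313.5), np.int64(4)), (69, np.float64(313.5), np.int64(4)), (79, np.float64(313.5), np.int64(4)), (89, np.float64(313.0), np.int64(3)), (99, np.float64(313.5), np.int64(4)), (109, np.float64(313.0), np.int64(3))]
[ 495.96652397 -192.65964849  130.        ] [ 480.39024915 -290.16675312  130.        ] [ 488.17838656 -241.4132008   130.        ] 98.74338352390012 -0.1584066412781877
yaw -0.1579978263208414
[17.4  0.4 41. ]
[-19.2   0.4  41. ]
```

View pics/w4c.png

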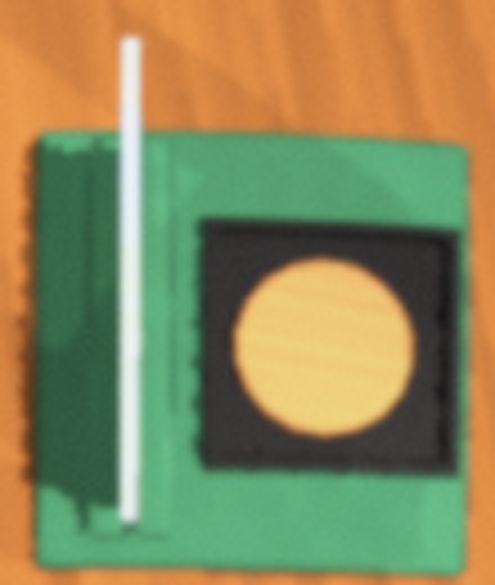

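```bash
python3 - <<'E'
from h import *
R=down(-0.158);c=np.array([488.2,-241.3,0])+0.9*R[:,0]-0.3*R[:,1]
ctrl.move_l([c[0],c[1],290],R,vel=120)
ctrl.move_l([c[0],c[1],235],R,vel=100)
st,p,d=snap('w5');print(st['t'],st['eef_pos'],st['grip_width'],c)
cv2.imwrite('pics/w5c.png',cv2.resize(p[120:300,240:390,::-1],None,fx=3.3,fy=3.3,interpolation=cv2.INTER_CUBIC))
for n in('scene','top'):
    q,_=optics.grab_frame(n);cv2.imwrite(f'pics/{n}5.png',q[:,:,::-1])
a=cv2.imread('pics/scene5.png')[140:260,180:280];cv2.imwrite('pics/s5.png',cv2.resize(a,None,fx=5,fy=5,interpolation=cv2.INTER_CUBIC))
E
```

```text
11.0 [ 488.29101972 -240.71577323  235.33843592] 19.78928833724549 [ 488.04534591 -240.36400742    0.        ]
```

View pics/w5c.png

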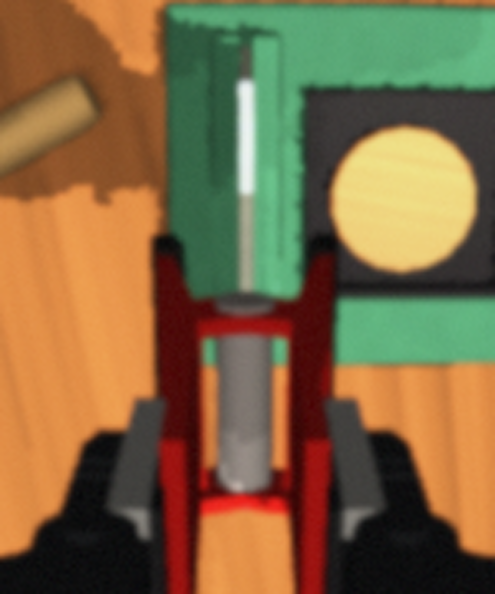

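View pics/s5.png

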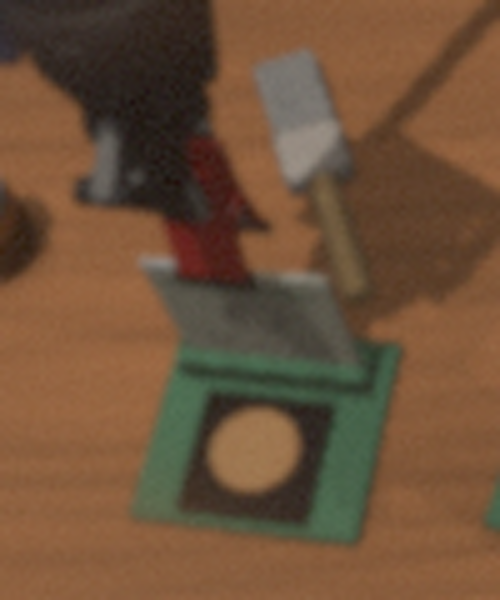

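```bash
python3 - <<'E'
from h import *
R=down(-0.158)
for u in (177,215,255):
    o,d=ray('scene',(180+u/5,140+(282 if u<200 else 285 if u<250 else 287)/5))
    # plane: distance 18 from card along x
    n=R[:,1];n=n*np.sign(n[0]);k=(n@(np.array([488.2,-241.4,0])-o)+18)/(n@d);X=o+k*d
    print(X.round(1),'along',(R[:,0]@(X-[488.2,-241.4,0])).round(1))
E
```

```text
[ 502.8 -264.1  147.6] along -20.1
[ 506.  -244.2  149. ] along -0.0
[ 509.3 -223.2  151.7] along 21.3
```

Card edge is centred between the lips in the wrist view (crop 246, lips 167/322). The scene view puts the lip bottoms at z ≈ 149 with the TCP at 235, and the clip centred along the edge (±20). I lower it to about 24 mm of overlap.

```bash
python3 - <<'E'
from h import *
R=down(-0.158)
hit=ctrl.move_l([488.0,-240.5,193],R,vel=40,threshold=5)
ctrl.hold(0.4)
st,p,d=snap('w6');s=sensors.read_state();print(hit,s['t'],s['eef_pos'],s['grip_width'],s['force'],s['wrist_torque'])
cv2.imwrite('pics/w6c.png',cv2.resize(p[120:300,240:390,::-1],None,fx=3.3,fy=3.3,interpolation=cv2.INTER_CUBIC))
a,_=optics.grab_frame('scene');cv2.imwrite('pics/s6.png',cv2.resize(a[140:260,180:280,::-1],None,fx=5,fy=5,interpolation=cv2.INTER_CUBIC))
E
```

```text
False 12.8 [ 488.02205037 -240.50201336  193.06795765] 19.936933686373536 [ 0.23872094  0.26082175 -0.32170379] [ 0.05641246 -0.00325593  0.03825248]
```

View pics/w6c.png

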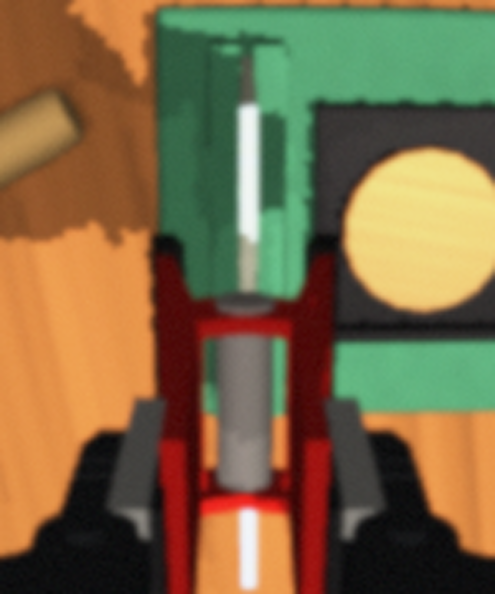

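View pics/s6.png

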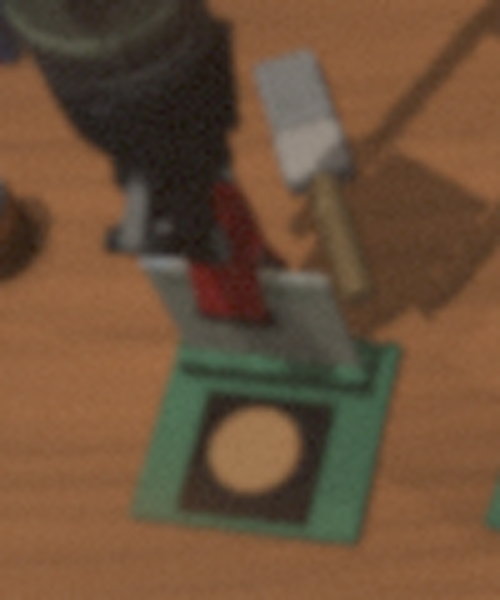

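The card passes between the open jaws: it shows at crop x ≈ 248 beyond and before the pin, with the lips at 167 and 322. The front lip lies below the top edge in the scene view, and no contact force shows. I hand in.

```bash
python3 - <<'E'
from h import *
ctrl.finish_job()
E
```

```text
the job is handed in; nothing more can be done
```

I took the red clip off its rack and squeezed it fully open. I handed in with it held gaping over the middle of the top edge of the copper-disc card.

**Last checks:**
- **Depth:** the lips reach about 24 mm below the card's top edge. This comes from the camera estimates of the lip height below the TCP, which were 86.5 mm (scene view) and 88 mm (wrist view).
- **Clearance:** the card sits within about 1 mm of the middle of the gape, leaving roughly 12 mm on each side. The clip is also centred along the edge to about 1 mm.
- **Contact and time:** tool force stayed under 1 N, so nothing suggests the card was touched. The clock read 12.8 s before the last pictures.

**Disagreements:**
- **Clip height in the grip:** the clip slid an estimated 7–9 mm down in the pads while being squeezed. I measured this and allowed for it in the final height.
- **Grip width:** the gripper reads about 20 mm where the description gives 23 mm over the squeezed handles. The pictures show the handles parallel and the lips fully apart.
- **Pin slope:** the wrist depth image suggested the pin was tilted by about 0.07 rad. I left it, as it makes only about 3 mm of height difference across the lips.

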